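# Empty the grinding drum

### The job

Swing the crank of the small grinding drum over the top until the drum's side port faces straight down and the white grinding ball drops into the blue tray below. Let go with the port left facing down and the ball lying in the tray.

Things in the scene. Friction and masses are not known exactly. Their poses are not given: they have to be found in the camera images.
- stand: Grey stand, fixed, 146 x 170 mm. Origin: centre of its underside, on the bench; x points away from the crank side, y left, z up. Two posts (x = +-60 mm, 179 mm high) carry an aluminium drum 94 mm across, 102 mm long, axis along x at z = 156 mm, with one side opening (port, 75 degrees wide, yellow lips). Blue open tray under it: inside 96 x 142 mm, floor z = 28 mm, rim z = 69 mm
- crank_grip (a point): Centre of the crank's grip: black cylinder, 18 mm diameter, 52 mm long, parallel to the stand's x, on the robot's side at x = -108 mm in the stand's frame, 70 mm from the drum's axis. It spins freely on its pin, so a gripper holding it need not turn as the crank goes round. The crank arm (7 mm thick) is at x = -76 mm; the space above the grip is free
- drum (a joint): Drum and crank angle, rad; 0: port straight down. Starts at -2.42 to -2.0: port up to the right, crank up to the left. At q the grip is in the stand's frame at y = -0.070 sin(q+1.047), z = 0.156 + 0.070 cos(q+1.047) m: it goes left, over the top, then right as q grows, and is 60 degrees right of up at 0. Stops at -2.5 and 0.45 (too far). Friction (3 N at the grip) holds it where left
- ball: White ceramic grinding ball, 28 mm in diameter, 25 to 50 g, origin at its centre; at first it lies inside the drum, and it falls out by itself when the port comes round to the bottom

How it is judged:
At the end, for the whole second after the job is handed in: The drum rests with its port within 0.25 rad (14 degrees) of straight down, and the ball lies inside the blue tray, below its rim (value of joint drum between -0.25 and 0.25 rad and velocity of joint drum between -0.1 and 0.1 rad/s and x of ball in the frame of stand between -0.05 and 0.05 m and y of ball in the frame of stand between -0.072 and 0.072 m and z of ball in the frame of stand below 0.061 m); the robot touches nothing.
It also fails if it takes over 40 s, if anything falls off the work surface, if the arm or the gripper's body presses on something with over 40 N, if the wrist force passes 120 N, or if a joint passes its speed limit or range.

### The arm

A 6-joint arm with a two-finger parallel gripper is mounted at the origin on a cart in front of the work surface, level with it; the furniture and walls round the work are solid. World frame = base frame: x ahead of the robot, y to its left, z up, the work surface at z = 0. Lengths are in m, angles in rad, forces in N, time in s.
With the tool pointing down it reaches from about 0.35 to 0.85 m from the base axis. Payload 8.1 kg.
Tool frame: the origin (TCP) lies midway between the tips of the shut fingers; the grasp point (between the pads) lies 19 mm behind it; x points along the fingers, z is the direction in which the jaws open and shut, and the axes are right-handed (so a half turn about x gives the same grasp; the last joint's range is limited). The gripper opens to 85 mm and grips with 20 to 120 N. Pads are 22 mm wide; open, the fingers measure 114 mm over their backs; the gripper's body (76 mm by 85 mm) begins 54 mm behind the grasp point. The pads swing forward as they close: fully open they stand 13 mm farther back than shut.
Start: joints at [1.172, 0.13, 1.488, -0, 1.523, -0.085], TCP at [0.185, 0.571, 0.231] pointing down, gripper open.
Joint ranges: [-2.96, 2.96], [-0.89, 2.26], [0.02, 2.5], [-1.34, 4.48], [0, 2.73], [-2.66, 2.66]. Speed limits (rad/s): [2.39, 2.39, 2.79, 3.14, 3.14, 3.14].

### API

Orientations are given as [roll, pitch, yaw] about the fixed x, y, z axes, in that order (R = Rz(yaw) Ry(pitch) Rx(roll)).
In Python, from rig import robot gives the robot as it stands.
- The arm moves only by the shell command python3 -m creep 'ROWS' [OPENING] [FORCE]. ROWS is text: rows parted by semicolons, each of 4 numbers parted by spaces: the shift along the tool's x, y, z in mm, then the turn about the tool's x in rad. In form: dx dy dz roll; .... A call has 1 to 12 rows; each row shifts and turns the commanded pose from where the row before left it, along the tool's axes as they then stand; what a row does not reach is not made up. A row lasts 1/10 s, in which the tool goes at most 50 mm and 8.59 degrees, less where a joint would pass 70% of its speed; a pose out of reach is approached as far as the arm can. A call with a gripper value outside its range is refused whole. OPENING is the opening, from -1 (shut) to 1 (fully open), set as the call begins (- or left out, the last holds). The fingers move at their own pace and stop on an object; FORCE is the grip in N (left out, the last holds). Time passes only in rows, so rows that do not move let the fingers close. It gives the time, the measured TCP pose, the force and the opening at its end, in the units of the state.
- robot.observe(): the state, without advancing time (a new reading comes with each control period).
- robot.grab_frame(name): name is "side" or "top"; returns a dict with "pixels" (384x512x3 uint8, blue, green, red), "intrinsics" (3x3 intrinsics, pixels), "k1" (the pictures are not rectified: a ray, as slopes to the right and down, at radius r is drawn at 1 + k1 r^2 times it, then the intrinsics apply), "rvec" (rotation vector, rad) and "tvec" (3), from world to camera coordinates, as OpenCV has them. Camera axes: x right, y down, z forward; pixel columns grow to the right and rows downward; lengths in m; the calibration is good to about 2 mm. A picture is of the moment at which its call begins. There is no depth.
- robot.finish_job(): hands the job in, once; it reports no verdict.
The state is a dict: "t": time; "qpos": joint angles; "qvel": joint speeds; "joint_efforts": joint torques, N m; "ee_pos": TCP position; "eef_rot": TCP orientation; "contact_force": force on the tool from outside, world axes, zero at the start; "ft_torque": the same for the moment, N m; "grip_width": opening from 0.0 (shut) to 1.0 (fully open).
Only numpy, scipy, OpenCV 4.12 (cv2) and the standard library are available. Lean on these libraries where they do the work, as an engineer would, in place of code of your own. Each camera call takes 0.05 s, during which the arm holds its last target.

## Working session

There is one attempt and no reset: what is moved stays moved. The work goes in short steps, Python scripts to look and compute and a shell command to move; the robot and the scene stay as the last step left them, time stands still between calls to the robot, and variables do not carry over. Pictures are saved under pics/ and viewed, and the job is handed in when it is done.

```bash
mkdir -p pics; ls; python3 - <<'E'
from rig import robot
import cv2,numpy as np
np.set_printoptions(precision=4,suppress=True)
s=robot.observe();print(s)
for n in("side","top"):
    f=robot.grab_frame(n);cv2.imwrite(f"pics/{n}0.png",f["pixels"]);print(n,f["intrinsics"],f["k1"],f["rvec"],f["tvec"])
E
```

```text
pics
{'t': 0.0, 'qpos': array([ 1.1716,  0.1312,  1.4893, -0.0001,  1.523 , -0.0854]), 'qvel': array([ 0.0018, -0.0007,  0.0007,  0.0002, -0.0002, -0.001 ]), 'joint_efforts': array([  0.0006, -56.9381, -50.0563,  -0.0004,   0.0142,  -0.    ]), 'ee_pos': array([0.185 , 0.5702, 0.2303]), 'eef_rot': array([ 3.0862,  1.569 , -1.94  ]), 'contact_force': array([ 0.6445, -0.2529, -0.1085]), 'ft_torque': array([ 0.    , -0.0279,  0.0276]), 'grip_width': 1.0007816915198384}
side [[475.2739   0.     259.525 ]
 [  0.     475.2739 190.4469]
 [  0.       0.       1.    ]] -0.11995111321571583 [ 2.2253 -0.5184  0.2082] [-0.5138  0.2439  0.7969]
top [[378.0249   0.     256.9127]
 [  0.     378.0249 191.9086]
 [  0.       0.       1.    ]] -0.04526121593030923 [ 2.0649 -1.5313  0.4947] [-0.1845  0.4654  0.6565]
```

View pics/side0.png

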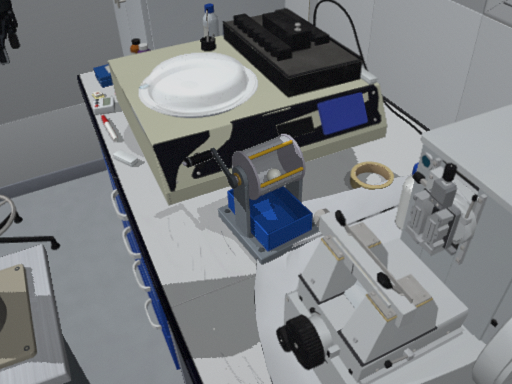

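View pics/top0.png

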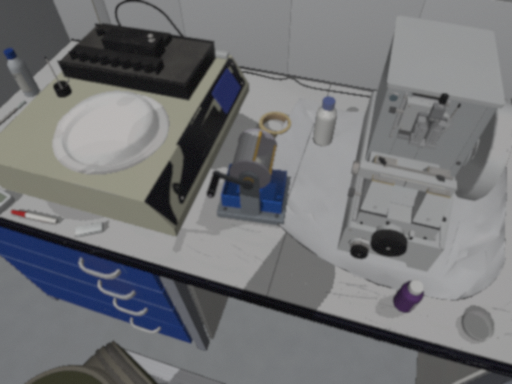

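```bash
python3 - <<'E'
import cv2
a=cv2.imread("pics/side0.png")[120:270,170:340];cv2.imwrite("pics/s0c.png",cv2.resize(a,None,fx=4,fy=4,interpolation=cv2.INTER_CUBIC))
a=cv2.imread("pics/top0.png")[110:240,190:310];cv2.imwrite("pics/t0c.png",cv2.resize(a,None,fx=4.5,fy=4.5,interpolation=cv2.INTER_CUBIC))
E
```

```text
(no output)
```

View pics/s0c.png

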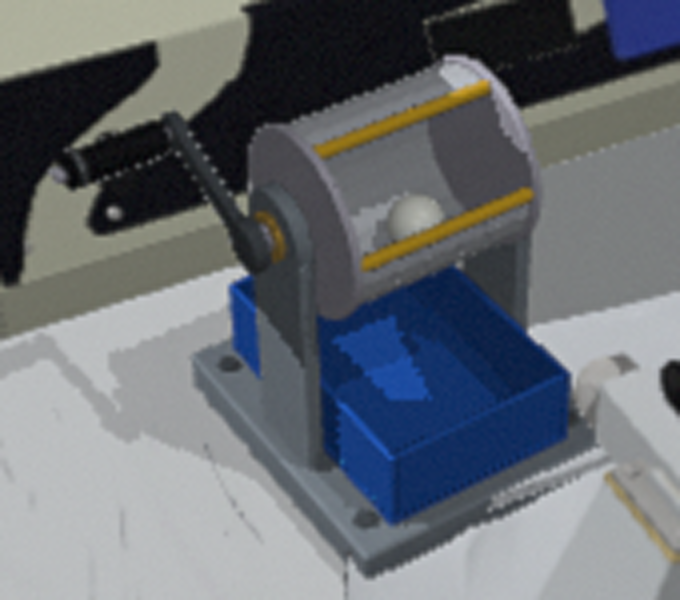

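View pics/t0c.png

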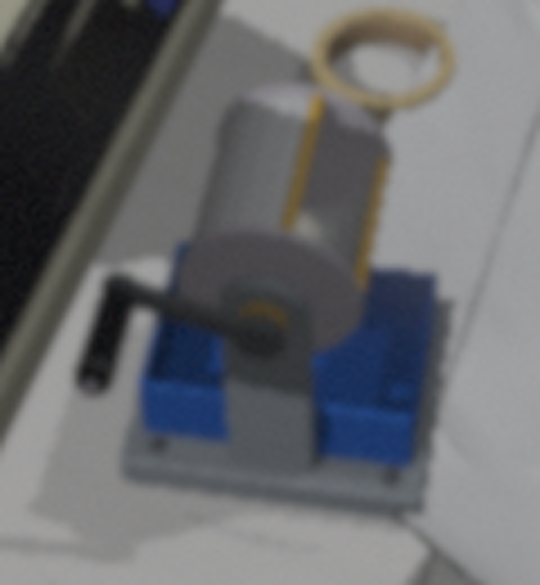

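```bash
cat > h.py <<'E'
import numpy as np,cv2
from scipy.optimize import least_squares
CAM={}
def cam(n):
    from rig import robot
    f=robot.grab_frame(n);return f
def proj(f,P):
    R=cv2.Rodrigues(f["rvec"])[0];c=P@R.T+np.ravel(f["tvec"]);s=c[:,:2]/c[:,2:]
    r2=(s**2).sum(1,keepdims=True);s=s*(1+f["k1"]*r2);K=f["intrinsics"]
    return s@np.diag([K[0,0],K[1,1]])+K[:2,2]
def stand2w(p,P):
    c,s=np.cos(p[2]),np.sin(p[2]);R=np.array([[c,-s,0],[s,c,0],[0,0,1]]);return P@R.T+[p[0],p[1],0]
def grip(q,x):return [x,-.07*np.sin(q+1.047),.156+.07*np.cos(q+1.047)]
E
python3 - <<'E'
from h import *
fs={n:cam(n) for n in("side","top")}
def model(q):
    return dict(br=[-.073,-.085,0],bl=[-.073,.085,0],tnr=[-.05,-.073,.069],tfr=[.05,-.073,.069],tnl=[-.05,.073,.069],ge=grip(q,-.134),ga=grip(q,-.078),hub=[-.082,0,.156])
obs={"side":dict(br=(262.5,263.8),bl=(219.2,215.5),tnr=(268.2,233.7),tfr=(312,213.7),tnl=(228,192),ge=(186.2,161.2),ga=(213,149.7),hub=(235.5,180)),
"top":dict(br=(283.8,223.3),bl=(217.8,216.2),tnr=(281.8,201.6),tfr=(286.7,171.1),tnl=(222.2,193.3),ge=(210.4,195.6),ga=(216.2,173.3),hub=(248.9,184.4))}
def res(p,full=False):
    m=model(p[3]);o=[]
    for n in fs:
        P=np.array([m[k] for k in obs[n]]);o.append(proj(fs[n],stand2w(p,P))-np.array(list(obs[n].values())))
    return o if full else np.concatenate(o).ravel()
best=min((least_squares(res,[.5,.3,y,-2.2],loss='soft_l1') for y in(-2,-1,0,1,2,3)),key=lambda r:r.cost)
np.set_printoptions(precision=4,suppress=True)
print(best.x,best.cost)
for n,o in zip(fs,res(best.x,True)):
    for k,v in zip(obs[n],o):print(n,k,v.round(1))
print(stand2w(best.x,np.array([grip(best.x[3],-.108),grip(0,-.108)])))
E
```

```text
[ 0.5898 -0.0068  0.121  -2.256 ] 18.284801104104755
side br [-0.3  3.7]
side bl [-0.5  0.5]
side tnr [ 0.3 -0.5]
side tfr [ 0.2 -1.4]
side tnl [ 0.8 -1.8]
side ge [0.1 0.9]
side ga [0.7 2. ]
side hub [-5.1  1.6]
top br [-0.1  2.3]
top bl [-0.5 -0.2]
top tnr [-0.5 -0.2]
top tfr [ 0.1 -1.4]
top tnl [-0.7 -0.1]
top ge [ 0.4 -2.1]
top ga [ 1.1 -0.5]
top hub [-1.6  1. ]
[[ 0.4747  0.0451  0.1808]
 [ 0.4899 -0.08    0.191 ]]
```

```bash
cat >> h.py <<'E'
from scipy.spatial.transform import Rotation as Ro
PS=np.array([.5898,-.0068,.121])
def toolR(s):return Ro.from_euler('xyz',s["eef_rot"]).as_matrix()
def targ(q,back=0,x=-.11):  # TCP target for grasp pt at grip
    g=stand2w(PS,np.array([grip(q,x)]))[0];return g+[0,0,-.019+back]
E
python3 - <<'E'
from h import *
from rig import robot
np.set_printoptions(precision=4,suppress=True)
s=robot.observe();R=toolR(s);print(R)
for sg in(1,-1):
    z=sg*np.array([-np.sin(.121),np.cos(.121),0]);zl=R.T@z;print("roll",np.arctan2(-zl[1],zl[2]))
print(targ(-2.256),R.T@(targ(-2.256,.1)-s["ee_pos"])*1000)
for n in("side","top"):
    a=cv2.imread(f"pics/{n}0.png")
    a=a[90:220,100:270] if n=="side" else a[50:240,100:280]
    cv2.imwrite(f"pics/{n}d.png",cv2.resize(a,None,fx=4 if n=="side" else 3,fy=4 if n=="side" else 3,interpolation=cv2.INTER_CUBIC))
E
```

```text
[[-0.0005 -0.9511  0.3087]
 [-0.0011  0.3087  0.9511]
 [-1.      0.0001 -0.0012]]
roll -0.43487573159029136
roll 2.7067169219995018
[0.4727 0.0449 0.1618] [ -30.7218 -435.8019 -411.0367]
```

View pics/sided.png

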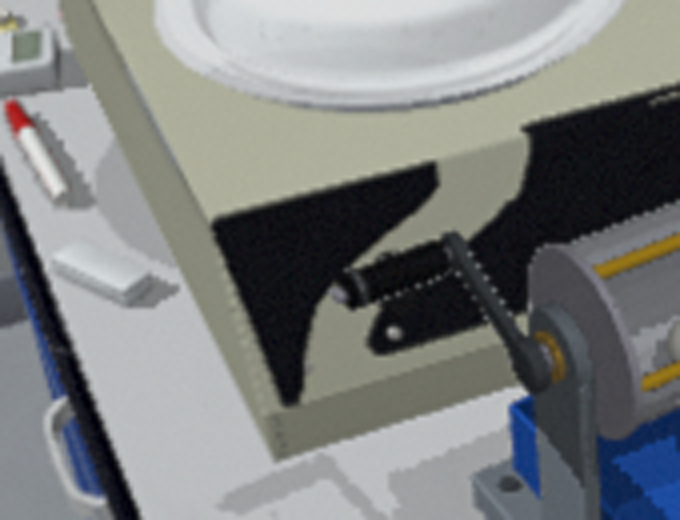

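View pics/topd.png

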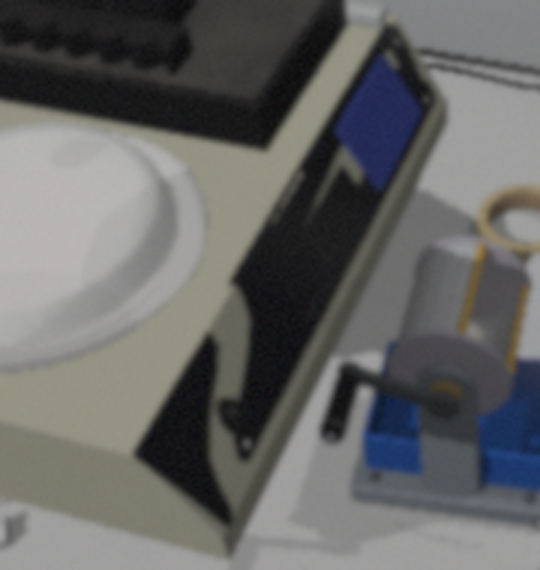

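```bash
python3 - <<'E'
from h import *
fs={n:cam(n) for n in("side","top")}
for a,b in(((169.5,203.7),(176.7,235)),((153.5,145.5),(145.7,201.7)),((172,190),(177,224))):
    r=least_squares(lambda p:np.r_[proj(fs["side"],p[None])[0]-a,proj(fs["top"],p[None])[0]-b],[.5,.2,.1]);print(r.x,r.cost)
# far bottom right of device in top; height of the plate top
E
```

```text
[0.42178233 0.14072203 0.0110566 ] 0.19012295904056323
[0.42057683 0.19014725 0.13301992] 0.5207685950253771
[0.43164392 0.13682704 0.04862129] 0.3656408742841268
```

```bash
python3 -m creep '-15 -20 -19 0; -15 -40 -29 0; -10 -40 -30 0; 0 -38 -32 0; 0 -36 -34 0; 0 -36 -35 0; 0 -36 -35 0; 0 -36 -35 0; 0 -36 -35 0; 0 -36 -35 0; 0 -36 -35 0; 0 -20 -20 0'
python3 -m creep '0 -10 -12 0; 0 -8 -12 -0.145; 0 0 0 -0.145; 0 0 0 -0.145; 0 0 0 0; 0 0 0 0'
python3 - <<'E'
from h import *
from rig import robot
s=robot.observe();R=toolR(s);print(s["t"],s["ee_pos"],R,s["qpos"])
z=np.array([-np.sin(.121),np.cos(.121),0]);zl=R.T@z;print("roll",np.arctan2(-zl[1],zl[2]))
print(R.T@(targ(-2.256,.0)-s["ee_pos"])*1000)
for n in("side","top"):
    a=cam(n)["pixels"]
    a=a[60:240,120:320] if n=="side" else a[60:240,140:340]
    cv2.imwrite(f"pics/{n}1.png",cv2.resize(a,None,fx=3.2,fy=3.2,interpolation=cv2.INTER_CUBIC))
E
```

```text
t: 1.5
ee_pos: [0.4587, 0.0884, 0.2707]
eef_rot: [-2.065, 1.57, -0.81]
contact_force: [0.2, 0.6, -0.8]
grip_width: 1.003
t: 2.1
ee_pos: [0.4673, 0.0632, 0.2706]
eef_rot: [-0.493, 1.571, 1.195]
contact_force: [0.2, -0.2, -0.2]
grip_width: 0.999
2.1 [0.46731249 0.06324511 0.27064875] [[ 1.19788019e-05 -9.93179749e-01 -1.16593248e-01]
 [ 3.03403759e-05 -1.16593247e-01  9.93179749e-01]
 [-9.99999999e-01 -1.54345864e-05  2.87367996e-05]] [ 2.57099438e-02 -2.36531144e-01  1.77102543e+00  3.00421879e-05
  1.60708561e+00 -1.66194433e+00]
roll -0.004140962221354044
[108.87142425  -3.21348482 -18.83941731]
```

View pics/side1.png

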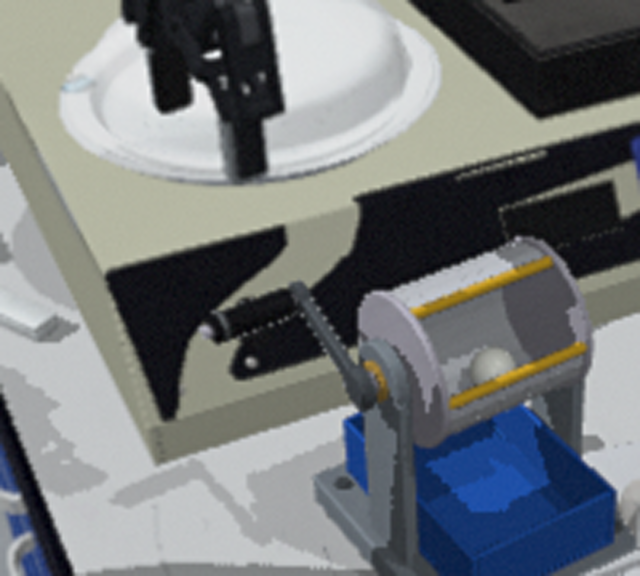

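View pics/top1.png

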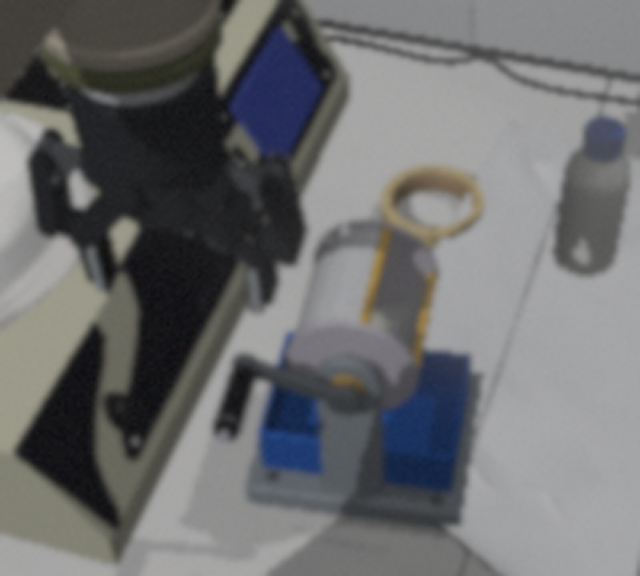

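Both views show the gripper open about 11 cm above the black grip: fingers at about (205,115) in the side crop, (100,270) and (260,290) in the top crop. Nothing is in between.

```bash
python3 -m creep '0 -3 -19 0; 25 0 0 0; 25 0 0 0; 15 0 0 0; 10 0 0 0; 0 0 0 0'
python3 - <<'E'
from h import *
from rig import robot
s=robot.observe();R=toolR(s)
print(R.T@(targ(-2.256,.0)-s["ee_pos"])*1000)
for n in("side","top"):
    f=cam(n);a=f["pixels"];print(n,proj(f,np.array([s["ee_pos"]])))
    a=a[90:200,160:300] if n=="side" else a[110:220,170:310]
    cv2.imwrite(f"pics/{n}2.png",cv2.resize(a,None,fx=5,fy=5,interpolation=cv2.INTER_CUBIC))
E
```

```text
t: 2.8
ee_pos: [0.4718, 0.0449, 0.1943]
eef_rot: [1.44, 1.568, 3.132]
contact_force: [-0.3, -0.3, -0.2]
grip_width: 0.998
[32.55239457 -0.96474314 -0.06626528]
side [[196.96449664 151.65952362]]
top [[212.77673962 180.66260652]]
```

View pics/side2.png

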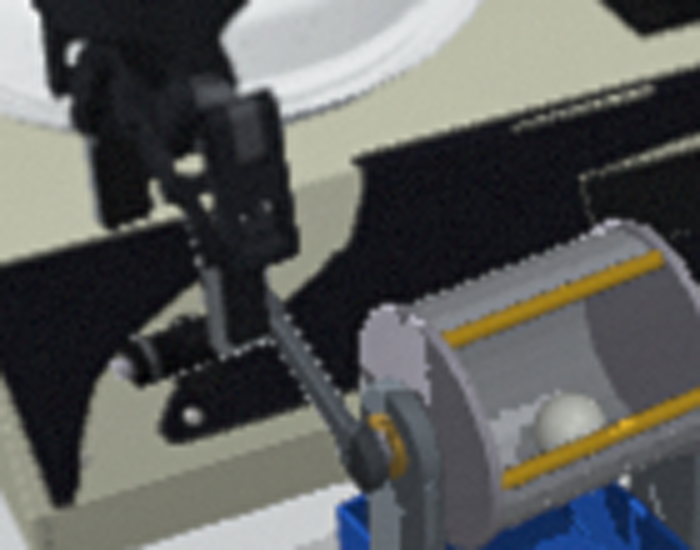

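View pics/top2.png

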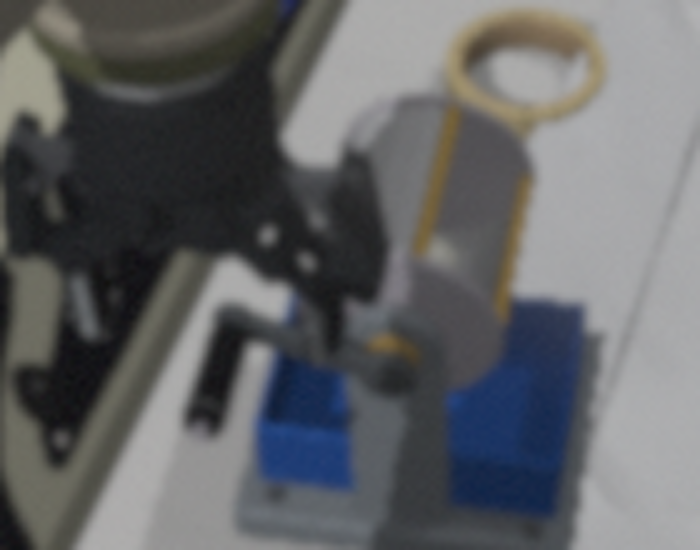

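The pictures show the grip (side crop (180,350), top crop (215,375)) midway between the fingers. I'll go down and close.

```bash
python3 -m creep '12 -1 0 0; 12 0 0 0; 9 0 0 0; 0 0 0 0'
python3 -m creep '0 0 0 0; 0 0 0 0; 0 0 0 0; 0 0 0 0; 0 0 0 0; 0 0 0 0' -1 40
```

```text
t: 3.3
ee_pos: [0.4723, 0.0448, 0.1604]
eef_rot: [1.441, 1.567, 3.133]
contact_force: [-0.3, -0.8, 0.0]
grip_width: 1.003
t: 3.9
ee_pos: [0.4738, 0.0458, 0.163]
eef_rot: [-0.375, 1.569, 1.317]
contact_force: [-1.4, 4.8, 1.8]
grip_width: 0.196
```

```bash
python3 - <<'E'
import numpy as np
q=np.linspace(-2.256,0,25);y=-70*np.sin(q+1.047);z=70*np.cos(q+1.047)
print(np.c_[q[1:],-np.diff(z),np.diff(y)].round(1).tolist())
E
```

```text
[[-2.2, -6.0, -2.6], [-2.1, -5.8, -3.2], [-2.0, -5.4, -3.7], [-1.9, -5.1, -4.2], [-1.8, -4.7, -4.6], [-1.7, -4.2, -5.1], [-1.6, -3.7, -5.4], [-1.5, -3.2, -5.8], [-1.4, -2.6, -6.0], [-1.3, -2.0, -6.3], [-1.2, -1.4, -6.4], [-1.1, -0.8, -6.5], [-1.0, -0.2, -6.6], [-0.9, 0.4, -6.6], [-0.8, 1.0, -6.5], [-0.8, 1.6, -6.4], [-0.7, 2.2, -6.2], [-0.6, 2.8, -6.0], [-0.5, 3.3, -5.7], [-0.4, 3.8, -5.3], [-0.3, 4.3, -5.0], [-0.2, 4.8, -4.5], [-0.1, 5.2, -4.1], [0.0, 5.5, -3.6]]
```

```bash
python3 -m creep '-6 0 -2.6 0; -5.8 0 -3.2 0; -5.4 0 -3.7 0; -5.1 0 -4.2 0; 0 0 0 0'; python3 -m creep '-4.7 0 -4.6 0; -4.2 0 -5.1 0; -3.7 0 -5.4 0; -3.2 0 -5.8 0; 0 0 0 0'
python3 - <<'E'
from h import *
from rig import robot
s=robot.observe();g=s["ee_pos"]+[0,0,.019]
c,sn=np.cos(.121),np.sin(.121);d=g[:2]-PS[:2];print("stand",c*d[0]+sn*d[1],-sn*d[0]+c*d[1],g[2]);y=-sn*d[0]+c*d[1]
print("q",np.arctan2(-y,g[2]-.156)-1.047,np.hypot(y,g[2]-.156),s["contact_force"])
a=cam("side")["pixels"][90:240,160:330];cv2.imwrite("pics/side3.png",cv2.resize(a,None,fx=4,fy=4,interpolation=cv2.INTER_CUBIC))
E
```

```text
t: 4.4
ee_pos: [0.4755, 0.0321, 0.1862]
eef_rot: [-0.546, 1.569, 1.146]
contact_force: [-4.6, 4.9, 8.0]
grip_width: 0.195
t: 4.9
ee_pos: [0.4781, 0.0109, 0.2023]
eef_rot: [-0.904, 1.569, 0.789]
contact_force: [-5.3, 2.2, 10.4]
grip_width: 0.194
stand -0.10869841342003175 0.031043027940094742 0.2212616964856831
q -1.490994813995464 0.07226865580512015 [-5.29086124  2.1968254  10.35205927]
```

View pics/side3.png

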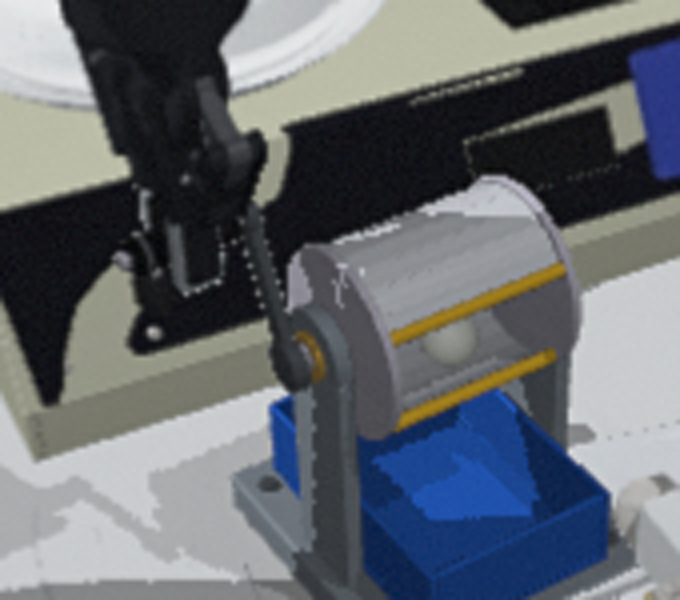

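The crank is following: the port has turned right/down and the ball is still inside at crop (450,335). Continuing.

```bash
python3 -m creep '-3.6 0.5 -6 0; -2.5 0.5 -6.3 0; -1.4 0 -6.4 0; -0.8 0 -6.5 0; -0.2 0 -6.6 0; 0.4 0 -6.6 0; 0 0 0 0'; python3 -m creep '1 0 -6.5 0; 1.6 0 -6.4 0; 2.2 0 -6.2 0; 2.8 0 -6 0; 0 0 0 0'
cat > q.py <<'E'
from h import *
from rig import robot
import sys
s=robot.observe();g=s["ee_pos"]+[0,0,.019]
c,sn=np.cos(.121),np.sin(.121);d=g[:2]-PS[:2];print("stand",c*d[0]+sn*d[1],-sn*d[0]+c*d[1],g[2]);y=-sn*d[0]+c*d[1]
print("q",np.arctan2(-y,g[2]-.156)-1.047,np.hypot(y,g[2]-.156),s["contact_force"])
f=cam("side");cv2.imwrite(f"pics/{sys.argv[1]}raw.png",f["pixels"])
a=f["pixels"][90:240,160:330];cv2.imwrite(f"pics/{sys.argv[1]}.png",cv2.resize(a,None,fx=4,fy=4,interpolation=cv2.INTER_CUBIC))
E
python3 q.py side4
```

```text
t: 5.65
ee_pos: [0.4829, -0.0279, 0.2091]
eef_rot: [-1.539, 1.567, 0.153]
contact_force: [8.9, -0.3, -4.9]
grip_width: 0.194
t: 6.15
ee_pos: [0.4859, -0.0525, 0.2012]
eef_rot: [-1.388, 1.567, 0.304]
contact_force: [10.9, 1.0, -6.9]
grip_width: 0.192
stand -0.1086248366965382 -0.03278652800833153 0.22020761951382742
q -0.5748822366451372 0.07209420796758599 [10.94129109  0.97023578 -6.92066466]
```

View pics/side4.png

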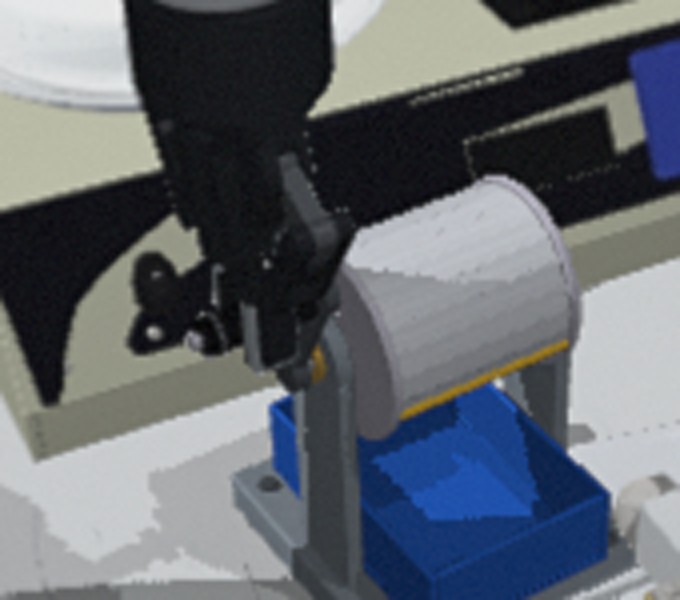

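```bash
python3 -m creep '3.6 -0.5 -5.7 0; 4 0 -5.3 0; 4.3 0 -5 0; 4.8 0 -4.5 0; 5.2 0 -4.1 0; 5.5 0 -3.6 0; 0 0 0 0;0 0 0 0; 0 0 0 0'
python3 q.py side5
```

```text
t: 7.1
ee_pos: [0.4894, -0.0802, 0.1736]
eef_rot: [-1.34, 1.568, 0.352]
contact_force: [7.6, 3.4, -4.8]
grip_width: 0.194
stand -0.10852433277769546 -0.06074655037381187 0.19263755359593202
q -0.018915269964219217 0.07093978936966795 [ 7.61057711  3.39349639 -4.84602317]
```

View pics/side5.png

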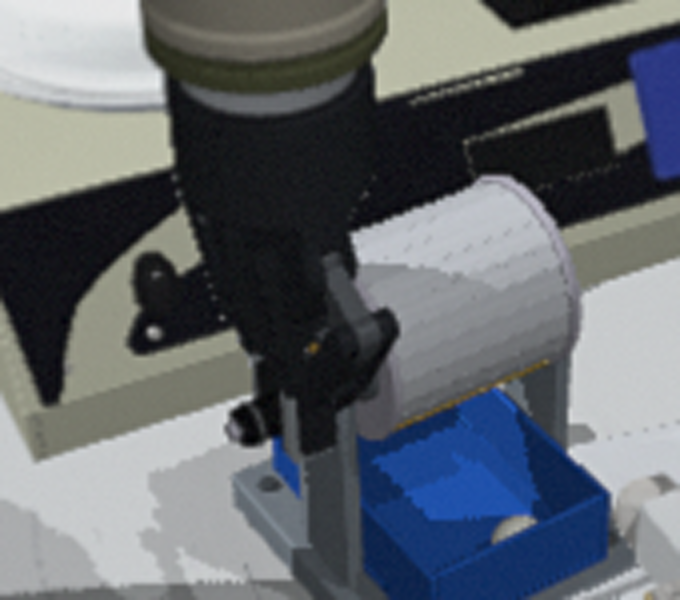

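The ball is in the tray at crop (515,528) and the port faces down. I'll release by half-opening, then retreat upward.

```bash
python3 -m creep '0 0 0 0; 0 0 0 0; 0 0 0 0; 0 0 0 0; 0 0 0 0' 0 && python3 q.py side6; python3 -m creep '-8 0 0 0; -15 0 0 0; -25 0 0 0; -30 0 0 0; -30 0 0 0; -20 -10 0 0; 0 -30 0 0; 0 -40 0 0; 0 0 0 0; 0 0 0 0'
```

```text
t: 7.65
ee_pos: [0.4883, -0.0807, 0.1738]
eef_rot: [2.044, 1.571, -2.547]
contact_force: [0.2, 0.8, -0.0]
grip_width: 0.495
stand -0.10964486137715412 -0.06111059317038858 0.19283379796432584
q -0.018635432597234658 0.07135287849914339 [ 0.23182184  0.80663605 -0.02545321]
t: 8.7
ee_pos: [0.5682, -0.0708, 0.302]
eef_rot: [1.367, 1.57, 3.06]
contact_force: [-0.3, 0.6, 0.2]
grip_width: 0.502
```

```bash
python3 - <<'E'
from h import *
ims=[]
for n in("side","top"):
    a=cam(n)["pixels"];a=a[110:270,170:330] if n=="side" else a[110:240,190:320]
    ims.append(cv2.resize(a,(400,400),interpolation=cv2.INTER_CUBIC))
cv2.imwrite("pics/fin.png",np.hstack(ims))
E
```

```text
(no output)
```

View pics/fin.png

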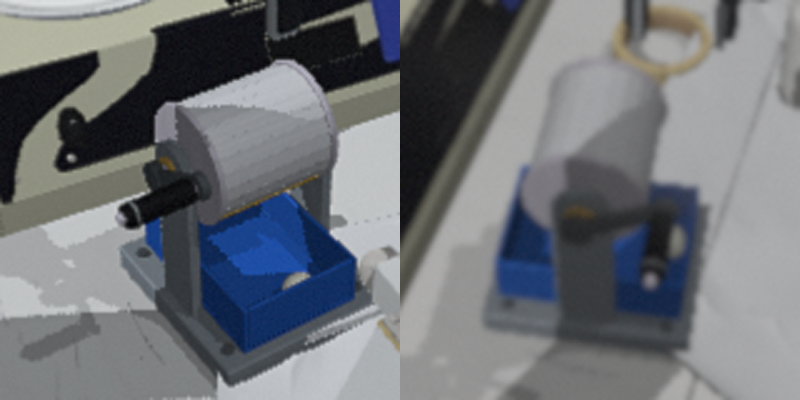

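```bash
python3 - <<'E'
from h import *
fs={n:cam(n) for n in("side","top")}
for n,o in(("side",(220.8,197.2)),("top",(271.2,201))):
    for q in(-.2,-.1,0,.1,.2):print(n,q,proj(fs[n],stand2w(PS,np.array([grip(q,-.134)])))[0]-o)
a,b=(288.4,223.2),(279.4,188.6)
r=least_squares(lambda p:np.r_[proj(fs["side"],stand2w(PS,p[None]))[0]-a,proj(fs["top"],stand2w(PS,p[None]))[0]-b],[0,0,.1]);print("ball in stand",r.x,r.cost)
E
```

```text
side -0.2 [-4.09906032 -9.22813382]
side -0.1 [-2.51770888 -5.16399497]
side 0 [-1.08947431 -1.1080184 ]
side 0.1 [0.16853235 2.88914754]
side 0.2 [1.24192829 6.77835628]
top -0.2 [-3.6880074  -6.07084456]
top -0.1 [-1.53424075 -4.13414446]
top 0 [ 0.31205447 -2.13580242]
top 0.1 [ 1.83504946 -0.09960056]
top 0.2 [3.0235675  1.95099315]
ball in stand [ 0.00168473 -0.06141168  0.05482006] 1.1047294241893133
```

```bash
python3 -c "
from rig import robot
print(robot.observe()['contact_force'],robot.finish_job())"
```

```text
the job is handed in; nothing more can be done
[ 0.08837927  0.98167703 -0.32260256] None
```

I gripped the crank, swung it over the top until the port faced down, let go and moved the gripper clear. The ball fell into the blue tray, and I handed the job in at about 9 s; the hand-in reports no verdict.

- **Drum angle:** after letting go, the measured tool position gave -0.02 rad. The final pictures put it between 0.03 and 0.1 rad. All are inside the ±0.25 rad limit.
- **Ball:** both cameras show it in the tray, against the right wall. My estimate in the stand's frame is x 2 mm, y -61 mm, z about 55 mm. That is rough because the ball is partly hidden: lying on the floor against the wall it should be at z 42 mm and y about -57 mm. Either reading is within the limits.
- **Robot:** it ended about 10 cm above the drum, touching nothing, with about 1 N of residual force. The highest force in my readings was about 13 N.

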